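# Make up a compression nut on a gas manifold

## Robot

A 7-joint arm with a two-finger parallel gripper is mounted at the origin on the work surface. World frame = base frame: x ahead of the robot, y to its left, z up, the work surface at z = 0. Lengths are in m, angles in rad, forces in N, time in s.
With the tool pointing down it reaches from about 0.4 to 0.9 m from the base axis. Payload 5.6 kg.
Tool frame: the origin (TCP) lies midway between the tips of the shut fingers; the grasp point (between the pads) lies 19 mm behind it; y points along the fingers, z is the direction in which the jaws open and shut, and the axes are right-handed (so a half turn about y gives the same grasp; the last joint's range is limited). The gripper opens to 92 mm and grips with 3 to 60 N. Pads are 20 mm wide; open, the fingers measure 128 mm over their backs; the gripper's body (75 mm by 189 mm) begins 69 mm behind the grasp point.
Start: joints at [-1.273, 0.468, -0.012, 1.603, 0.006, 1.071, -0.056], TCP at [0.217, 0.613, 0.215] pointing down, gripper open.
Joint ranges: [-2.53, 2.53], [-0.31, 2.02], [-1.57, 1.55], [0.28, 2.44], [-1.29, 4.43], [0.15, 1.84], [-2.92, 2.92]. Speed limits (rad/s): [2.57, 2.57, 3.14, 3.14, 3.14, 3.14, 3.14].

## Interface

Orientations are given as a 3x3 rotation matrix whose columns are the frame's x, y, z axes.
In Python, from station import env, effector, solver, viewer, workorder, search_frame, tip_of gives the robot as it stands. Calls block until the motion is done:
- env.reach(position, orientation): joint-space move of the TCP to a pose.
- env.movel(position, frame=None, rate=0.15): straight line of the TCP; frame=None keeps the orientation; rate is the mean speed in m/s.
- env.goto_joints(angles): joint-space move.
- effector.release() and effector.grasp(squeeze=None): open the fingers fully, or close them until they stop; squeeze is the grip in N (None keeps the last).
- env.pause(seconds).
- solver.inverse_kinematics(position, orientation): joint angles nearest the present ones, or None.
- env.sense(): the state.
- viewer.read_camera(name): name is "scene" or "side" or "wrist"; returns (picture, depth): 384x512x3 uint8, red, green, blue; 384x512 float32, m along the optical axis (not along the pixel's ray), 0 where there is no reading.
- viewer.camera_info(name): a dict with "intrinsics" (3x3 intrinsics, pixels), "eye" and "rotation" of the camera in the world; the wrist camera has in their place "T_tool_cam" (4x4, takes a point from camera to tool coordinates, whose origin is the TCP and whose axes are the tool frame's). Camera axes: x right, y up, looking along -z (the intrinsics and any distortion apply to the point x, -y, -z); pixel columns grow to the right and rows downward; lengths in m; the calibration is good to about 2 mm. A picture is of the moment at which its call begins: read the wrist's pose just before it. camera_info takes no time and is no camera call.
A pose or a line that the arm cannot do raises env.PlanningError and nothing moves.
- workorder.finish_job(): hands the job in, once; it reports no verdict.
Trained networks look in the newest picture that a camera, given by its name, has taken for a name from the list of things; names that differ only in an ending like _2 or _b are one class to them, and where a whole thing is asked for, a point or a joint stands for the part that bears it (a point fixed in the world has none). Each returns a list of dicts, best first, with "score" (0 to 1); they miss things now and then, are a little off and sometimes report something else, mostly with a low value. They report only what shows in the picture. A call takes as long as a camera call. They do not tell look-alikes from the thing itself.
- search_frame(camera, name): "at" ([x, y, z] in m, in world coordinates, good to about 4 mm: the middle of the surface that is visible of it).
- tip_of(camera, name): "at" ([x, y, z] in m, in world coordinates, good to about 4 mm: a listed point, or the origin of a listed thing).
The state is a dict: "t": time; "joint_positions": joint angles; "joint_velocities": joint speeds; "tau": joint torques, N m; "ee_pos": TCP position; "tcp_rot": TCP orientation; "wrist_force": force on the tool from outside, world axes, zero at the start; "moment": the same for the moment, N m; "gripper_width": finger opening in m.
Only numpy, scipy, OpenCV 4.12 (cv2) and the standard library are available. Lean on these libraries where they do the work, as an engineer would, in place of code of your own. Each camera call takes 0.05 s, during which the arm holds its last target. There are 200 camera calls.

## Task

Run the loose compression nut on the manifold clockwise with the fingers until it is finger-tight and no further, then put the large open-ended spanner on it and tighten it one more flat (a sixth of a turn). Do not force or jam the spanner on the fitting, do not put it on before the nut is finger-tight, lay it back flat on the rubber mat when done, and leave everything else where it is.

Things in the scene. Friction and masses are not known exactly. Their poses are not given: they have to be found in the camera images.
- manifold: Fixed aluminium block, 110 x 60 mm, 45 mm high, on a steel foot 120 x 90 x 12 mm; origin at the centre of its underside. On its middle a fixed round brass shoulder, 54 mm across, top at 58 mm; above it the loose nut; through the nut rises a fixed steel tube, 16 mm thick, top at 115 mm. Two brass plugs, tops at 52 mm, 39 mm to either side along x.
- nut: The loose brass compression nut on the manifold: hexagon, 32 mm across flats, 24 mm high, from 60 to 84 mm above the table, axis upright. Origin on the axis at its underside, z up, x square to one of its flats. It turns in place without rising or sinking; clockwise from above tightens. It runs freely (0.08 N m) for an unknown 1.0 to 1.9 rad, then the take-up begins.
- nut_center (a point): Centre of the nut, half-way up, 72 mm above the table; axes as the nut.
- nut_flat (a point): Middle of the flat of the nut that its x axis comes out of, 16 mm from the axis; axes as the nut. It turns with the nut and so shows if the nut was backed off.
- take_up (a joint): Slack inside the fitting being squeezed out, rad: 0 while the nut runs freely, grows to its stop at 0.10 as the nut is brought finger-tight, against about 0.25 N m. Finger-tight: above 0.03. Not visible from outside.
- ferrule_bite (a joint): How far the nut has been driven beyond finger-tight, rad (0 at the start; 1.05 is one flat). It needs about 0.9 N m and stays where it is left. Not visible from outside. Fingers must not drive it (0.20 at most while they touch the nut).
- wrench: The large flat open-ended steel spanner, 210 mm long, 12 mm thick, 0.32 kg, lying flat on the mat. Origin at the middle of the jaw on the underside; x points out of the open jaw, z up; the handle (20 mm wide) runs from x = -31 to -194 mm. The jaw fits the nut when its y axis is square to a flat.
- wrench_jaw (a point): Centre of the jaw, half-way up (6 mm); axes as the spanner. Jaw 34 mm wide between parallel faces square to y, 62 mm over its outside, throat at x = -21, tips at +16 mm. It goes on from above or from the side; lowered from above it comes to rest on the fixed brass shoulder, underside 58 mm above the table.
- wrench_grip (a point): On the middle of the spanner's handle, 110 mm behind the jaw centre, half-way up; a good place to grip (20 mm across y); axes as the spanner. Tightening takes some 8 to 12 N there, across the handle; presses well above 25 N on it jam or strain the fitting.
- mat: Fixed rubber mat, 300 mm (x) by 380 mm (y), 3 mm thick; origin at the centre of its underside.
- small_wrench: Bystander: a smaller spanner, 165 mm long, with a 20 mm jaw, too small for the nut; lies beside the large one. Origin at its jaw.
- small_wrench_mid (a point): Middle of the small spanner, 60 mm behind its jaw.
- spare_ferrule: Bystander: loose brass ring, 32 mm across, 12 mm high.
- spare_nut: Bystander: loose brass nut lying on the table, 27 mm across flats, 20 mm high.
- sealant: Bystander: white bottle, 44 mm across, 100 mm high.
- driver: Bystander: screwdriver lying on the table.
- parts_cup: Bystander: steel cup, 70 mm across, 70 mm high.
- tube_offcut: Bystander: piece of steel tube, 16 mm thick, 110 mm long.
There are look-alikes about, which are no part of the job. What is shaped like the wrench but orange is not meant. There is more than one size of the manifold; the job needs the larger.

How it is judged:
On the way, in this order (a step that is already met when the one before it is completed fails the run):
1. the nut is run finger-tight: the slack inside the fitting is taken up (take_up above 0.03) (value of joint take_up above 0.03 rad), for 0.1 s.
2. the nut is driven one flat beyond finger-tight (ferrule_bite 0.75 to 1.35 rad) with the spanner on it (value of joint ferrule_bite between 0.75 and 1.35 rad and horizontal distance between wrench_jaw and nut_center below 0.012 m), for 0.1 s.
At the end, for the whole second after the job is handed in: The nut is 0.75 to 1.35 rad (one flat, within 17 degrees) beyond finger-tight and not backed off again (nut_flat over 9 mm to -y in the manifold frame); the large spanner lies flat, at rest on the mat, jaw centre and grip point over the mat (10 mm past its edge at most) (value of joint ferrule_bite between 0.75 and 1.35 rad and value of joint take_up above 0.03 rad and y of nut_flat in the frame of manifold below -0.009 m and x of wrench_jaw in the frame of mat between -0.16 and 0.16 m and y of wrench_jaw in the frame of mat between -0.2 and 0.2 m and x of wrench_grip in the frame of mat between -0.16 and 0.16 m and y of wrench_grip in the frame of mat between -0.2 and 0.2 m and z of wrench_grip in the frame of mat below 0.015 m and angle between wrench's own z axis and vertical below 0.08 rad and linear speed of wrench below 0.02 m/s); the robot touches nothing.
It fails at once if the fingers drive the nut beyond finger-tight (ferrule_bite above 0.20 rad while they touch it) (value of joint ferrule_bite above 0.2 rad and contact force between the fingers and nut above 1 N).
It fails at once if the spanner touches the nut before it is finger-tight (value of joint take_up below 0.03 rad and contact force between wrench and nut above 1 N).
It fails at once if the nut is overtightened (more than 1.35 rad beyond finger-tight) (value of joint ferrule_bite above 1.35 rad).
It fails at once if the spanner is forced or jammed on the fitting (more than 160 N in all between them) (contact force between wrench and manifold above 160 N).
It fails at once if a bystander is moved by more than 30 mm (distance of any of small_wrench_mid, spare_ferrule, spare_nut, sealant, driver, parts_cup, tube_offcut from where it was at the start of the episode above 0.03 m).
It also fails if it takes over 72 s, if anything falls off the work surface, if the arm or the gripper's body presses on something with over 40 N, if the wrist force passes 120 N, or if a joint passes its speed limit or range.

## Working session

There is one attempt and no reset: what is moved stays moved. The work goes in short steps, each a Python script; the robot and the scene stay as the last script left them, time stands still between calls to the robot, and variables do not carry over. Pictures are saved under pics/ and viewed, about 8 in all and at most 12, crops included, and the job is handed in when it is done.

```bash
ls; mkdir -p pics; python3 - <<'E'
from station import *
import cv2,numpy as np
ims=[]
for c in ["scene","side"]:
    p,d=viewer.read_camera(c); np.save(f"pics/{c}.npy",d); cv2.imwrite(f"pics/{c}0.png",cv2.cvtColor(p,cv2.COLOR_RGB2BGR))
    i=viewer.camera_info(c); print(c,i['eye'],np.round(i['rotation'],2).tolist(),i['intrinsics'][0])
    for n in ["manifold","nut","wrench","wrench_jaw","wrench_grip","mat","small_wrench","nut_flat"]:
        f=search_frame if n in("manifold","nut") else tip_of
        print(n,[(np.round(r['at'],3).tolist(),round(r['score'],2)) for r in f(c,n)])
s=env.sense();print(s['t'],np.round(s['tcp_rot'],2).tolist(),s['gripper_width'])
E
```

```text
pics
scene [ 0.81467793 -0.4250222   0.93366563] [[0.88, -0.41, 0.25], [0.47, 0.73, -0.49], [0.02, 0.54, 0.84]] [427.32683931   0.         253.69384542]
manifold [([0.772, -0.23, 0.028], 0.92), ([0.579, 0.127, 0.048], 0.73), ([0.511, -0.1, 0.01], 0.34)]
nut [([0.767, -0.224, 0.058], 0.53), ([0.58, 0.139, 0.085], 0.49), ([0.416, 0.329, 0.022], 0.2)]
wrench [([0.33, 0.169, 0.005], 0.96), ([0.56, -0.127, 0.006], 0.63), ([0.563, -0.126, 0.008], 0.34)]
wrench_jaw [([0.562, -0.127, 0.01], 0.83), ([0.333, 0.171, 0.002], 0.8)]
wrench_grip [([0.256, 0.244, 0.004], 0.81), ([0.455, -0.085, 0.006], 0.6)]
mat [([0.489, -0.202, 0.001], 0.57), ([0.456, -0.084, 0.006], 0.37)]
small_wrench [([0.574, -0.297, -0.002], 0.6)]
nut_flat [([0.778, -0.221, 0.05], 0.62), ([0.572, 0.162, 0.073], 0.53), ([0.413, 0.337, 0.003], 0.32)]
side [0.48393756 1.13945226 0.74172664] [[-1.0, 0.01, -0.05], [-0.04, -0.52, 0.85], [-0.02, 0.85, 0.52]] [453.45227002   0.         250.73303774]
manifold [([0.764, -0.209, 0.03], 0.83), ([0.576, 0.173, 0.045], 0.71)]
nut [([0.574, 0.161, 0.08], 0.59)]
wrench [([0.33, 0.174, 0.001], 0.8), ([0.564, -0.127, 0.002], 0.68)]
wrench_jaw [([0.562, -0.125, 0.006], 0.86), ([0.332, 0.169, 0.005], 0.76), ([0.454, -0.087, 0.011], 0.49)]
wrench_grip [([0.453, -0.089, 0.01], 0.95), ([0.251, 0.244, 0.006], 0.73)]
mat [([0.492, -0.204, -0.001], 0.9)]
small_wrench [([0.578, -0.296, 0.0], 0.53), ([0.57, 0.146, 0.07], 0.25)]
nut_flat [([0.777, -0.221, 0.048], 0.49), ([0.574, 0.161, 0.069], 0.42)]
0.9 [[0.94, 0.0, 0.33], [-0.33, 0.0, 0.94], [0.0, -1.0, 0.0]] 0.09167964345966094
```

View pics/scene0.png

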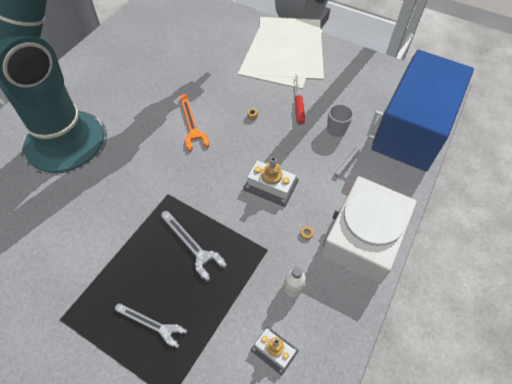

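View pics/side0.png

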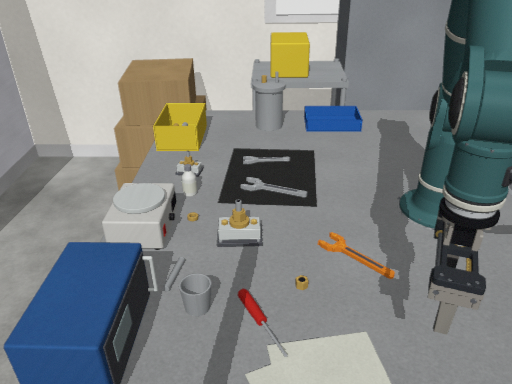

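The scene view shows the large manifold near pixel (272,178), the large steel spanner on the mat from (165,215) to (213,262), the small spanner at (150,325), the orange look-alike at (193,122) and the small manifold at (275,348). The side view agrees. Next I'll look from close with the wrist camera.

```bash
cat > h.py <<'E'
from station import *
import cv2,numpy as np
def R(a):
    c,s=np.cos(a),np.sin(a); return np.array([[s,0,c],[-c,0,s],[0,-1,0.]])
def st(m=""):
    s=env.sense(); z=s['tcp_rot'][:,2] if isinstance(s['tcp_rot'],np.ndarray) else np.array(s['tcp_rot'])[:,2]
    print(m,"t%.2f"%s['t'],"p",np.round(s['ee_pos'],4),"a%.3f"%np.arctan2(z[1],z[0]),"F",np.round(s['wrist_force'],1),"M",np.round(s['moment'],2),"w%.4f"%s['gripper_width'],"j7 %.2f"%s['joint_positions'][6]); return s
def wrist(name):
    s=env.sense(); p,d=viewer.read_camera("wrist"); i=viewer.camera_info("wrist")
    T=np.eye(4);T[:3,:3]=s['tcp_rot'];T[:3,3]=s['ee_pos'];T=T@np.array(i['T_tool_cam'])
    cv2.imwrite(f"pics/{name}.png",cv2.cvtColor(p,cv2.COLOR_RGB2BGR))
    K=np.array(i['intrinsics']);v,u=np.mgrid[:d.shape[0],:d.shape[1]]
    P=np.stack([(u-K[0,2])/K[0,0]*d,-(v-K[1,2])/K[1,1]*d,-d],-1)@T[:3,:3].T+T[:3,3]
    P[d==0]=np.nan; np.savez(f"pics/{name}.npz",p=p,P=P,T=T,K=K); return p,P
E
python3 - <<'E'
from h import *
print({k:(np.round(v,3).tolist() if k!='name' else v) for k,v in viewer.camera_info("wrist").items()})
for a in np.arange(-3,3.2,.5):
    q=solver.inverse_kinematics([.577,.15,.1],R(a)); print(round(a,2),None if q is None else np.round(q,2))
env.reach([.577,.15,.27],R(1.2)); st(); wrist("w1")
for n in ["manifold","nut","nut_flat","nut_center"]:
    print(n,[(np.round(r['at'],3).tolist(),round(r['score'],2)) for r in tip_of("wrist",n)])
E
```

```text
{'intrinsics': [[296.227, 0.0, 256.73], [0.0, 296.227, 190.371], [0.0, 0.0, 1.0]], 'T_tool_cam': [[0.001, -0.972, -0.236, -0.067], [0.0, 0.236, -0.972, -0.168], [1.0, 0.001, 0.0, -0.0], [0.0, 0.0, 0.0, 1.0]]}
-3.0 [-0.14  0.53 -0.22  1.81  0.15  0.81  2.84]
-2.5 [-1.16  0.99  1.34  1.88 -1.05  1.21 -1.94]
-2.0 [-1.16  0.99  1.34  1.88 -1.05  1.21 -1.44]
-1.5 [-0.77  0.58  0.62  1.86 -0.44  0.84 -1.43]
-1.0 [-0.74  0.57  0.57  1.86 -0.4   0.84 -0.96]
-0.5 [-0.74  0.57  0.57  1.86 -0.4   0.84 -0.46]
0.0 [-0.67  0.55  0.48  1.85 -0.33  0.82 -0.02]
0.5 [-0.6   0.53  0.39  1.85 -0.27  0.81  0.42]
1.0 [-0.53  0.52  0.29  1.84 -0.2   0.8   0.86]
1.5 [-0.46  0.52  0.19  1.84 -0.13  0.8   1.3 ]
2.0 [-0.34  0.51  0.04  1.83 -0.03  0.8   1.71]
2.5 [-0.27  0.52 -0.05  1.82  0.04  0.8   2.16]
3.0 [-0.19  0.52 -0.16  1.82  0.11  0.81  2.59]
 t3.01 p [0.5766 0.1514 0.2698] a1.202 F [ 0.3  0.1 -0.3] M [ 0.02 -0.01  0.01] w0.0916 j7 0.98
manifold [([0.567, 0.15, 0.005], 0.62)]
nut [([0.57, 0.151, 0.06], 0.64)]
nut_flat [([0.575, 0.162, 0.067], 0.73), ([0.712, 0.063, -0.001], 0.53)]
nut_center [([0.575, 0.146, 0.071], 0.96)]
```

View pics/w1.png

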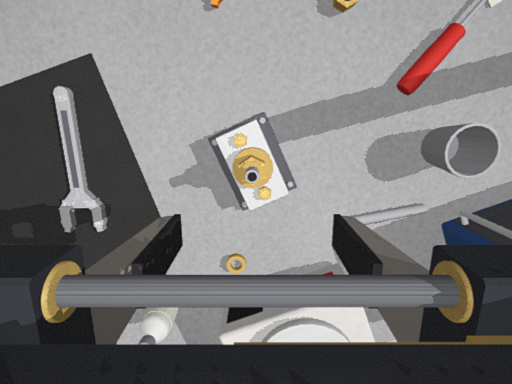

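Wrist view: the nut and tube are at about (252,172), with the large spanner on the left at (60–105, 90–230). I'll fit the geometry from depth.

```bash
cat >> h.py <<'E'
from scipy.optimize import minimize
def hexfit(P,c,zlo=.080,zhi=.087):
    m=(P[...,2]>zlo)&(P[...,2]<zhi)&(np.hypot(P[...,0]-c[0],P[...,1]-c[1])<.03)
    q=P[m][:,:2]
    # support radius fit: points sampled in hexagon; convex hull vs hexagon
    g=np.arange(0,2*np.pi,np.pi/3)
    def hd(o,q=q):
        x=q-o[:2]; return np.max(x@np.array([np.cos(g+o[2]),np.sin(g+o[2])]),1)
    def cost(o): # few points outside, hull touching
        h=cv2.convexHull(q.astype(np.float32))[:,0]
        t=np.linspace(0,1,8)[:,None,None]; hh=(h*(1-t)+np.roll(h,-1,0)*t).reshape(-1,2)
        return np.mean((hd(o,hh)-o[3])**2)*1e6
    b=min((minimize(cost,[*q.mean(0),a,.016],method='Nelder-Mead',options=dict(xatol=1e-5,fatol=1e-6,maxiter=4000)) for a in np.arange(0,1.04,.15)),key=lambda r:r.fun)
    return b.x,b.fun,len(q)
def rect(P,c,zlo,zhi,r=.085):
    m=(P[...,2]>zlo)&(P[...,2]<zhi)&(np.hypot(P[...,0]-c[0],P[...,1]-c[1])<r)
    return cv2.minAreaRect((P[m][:,:2]*1000).astype(np.float32)),m.sum()
E
python3 - <<'E'
from h import *
d=np.load("pics/w1.npz");P=d['P']
c=[.573,.15]
print("nut",hexfit(P,c)); print("foot",rect(P,c,.006,.05)); print("block",rect(P,c,.04,.05)); 
m=(P[...,2]>.105)&(np.hypot(P[...,0]-c[0],P[...,1]-c[1])<.03);print("tube",P[m].mean(0),m.sum(),P[m][:,2].max())
print("wr"); w=(P[...,2]>.010)&(P[...,2]<.03)&(P[...,1]<.0)&(P[...,1]>-.3)&(np.abs(P[...,0]-.5)<.15)
q=P[w]; print(len(q),cv2.minAreaRect((q[:,:2]*1000).astype(np.float32)),q.mean(0))
# closer look
env.movel([.573+.067*np.sin(1.2)*.6,.15-.067*np.cos(1.2)*.6,.19],rate=.15); st(); p,P=wrist("w2")
print("nut",hexfit(P,c)); print("foot",rect(P,c,.006,.05)); print("block",rect(P,c,.04,.05)); 
m=(P[...,2]>.105)&(np.hypot(P[...,0]-c[0],P[...,1]-c[1])<.03);print("tube",P[m].mean(0),m.sum(),P[m][:,2].max())
for n in ["nut","nut_flat","nut_center","manifold"]:
    print(n,[(np.round(r['at'],3).tolist(),round(r['score'],2)) for r in tip_of("wrist",n)])
im=cv2.imread("pics/w2.png"); cv2.imwrite("pics/w2c.png",cv2.resize(im[60:260,130:390],None,fx=3,fy=3,interpolation=cv2.INTER_CUBIC))
E
```

```text
nut (array([0.57082458, 0.14707883, 0.21967905, 0.01579282]), np.float64(0.06142522564431827), 394)
foot (((570.9224853515625, 146.79779052734375), (119.99995422363281, 90.10309600830078), 3.160628080368042), np.int64(3620))
block (((570.8741455078125, 146.91717529296875), (110.02948760986328, 59.93387222290039), 3.1678102016448975), np.int64(2052))
tube [0.55330059 0.15784028 0.38225303] 13632 0.39727072236999494
wr
2528 ((476.4980163574219, -96.8724365234375), (64.73057556152344, 209.65252685546875), 70.27345275878906) [ 0.48235787 -0.0973848   0.01334474]
 t3.99 p [0.6107 0.1357 0.1905] a1.200 F [-0.2  0.4  0. ] M [-0.05  0.05 -0.02] w0.0919 j7 1.05
nut (array([0.57072722, 0.1471429 , 0.22893771, 0.01578817]), np.float64(0.03526808602606076), 726)
foot (((570.736572265625, 146.96031188964844), (120.00482940673828, 90.29015350341797), 3.193824052810669), np.int64(5581))
block (((570.8041381835938, 147.0276641845703), (110.23927307128906, 60.09632110595703), 3.2583577632904053), np.int64(3385))
tube [0.58742775 0.144436   0.30237185] 16864 0.3179506148752722
nut [([0.57, 0.15, 0.059], 0.95)]
nut_flat [([0.576, 0.161, 0.07], 0.78)]
nut_center [([0.573, 0.147, 0.07], 0.58)]
manifold [([0.568, 0.15, 0.0], 0.94)]
```

View pics/w2c.png

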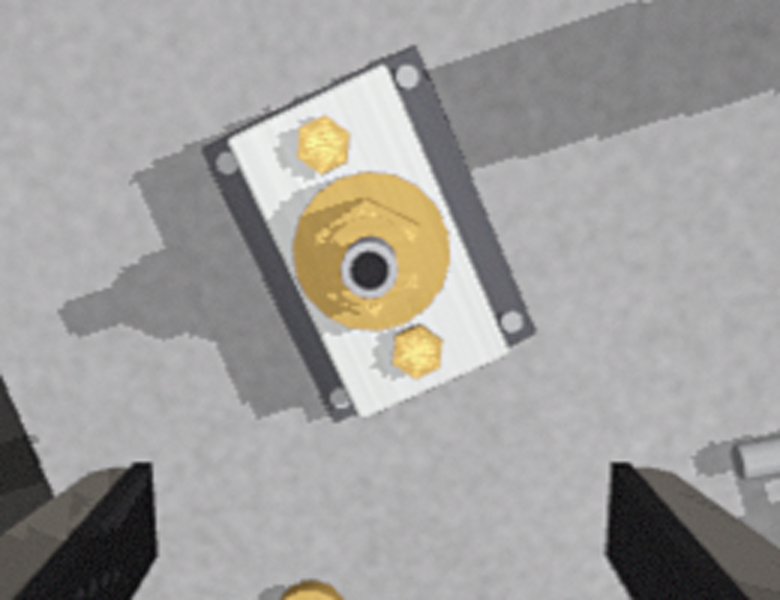

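The depth fit is consistent: nut axis (0.5708, 0.1471), flats at 0.229 rad mod 60°, manifold yaw about 0.056. Now I'll do the finger-tightening, with a modest grip that also limits the torque.

```bash
python3 - <<'E'
from h import *
c=[.5708,.1471]; a=2.323
env.reach([*c,.17],R(a)); env.movel([*c,.064],rate=.1); st("down")
effector.grasp(25); s=st("grip"); m0=s['moment'][2]; q=np.array(s['joint_positions'])
q0=q[6]; hi=0
while q0-q[6]<2.3:
    q[6]-=.1 if hi==0 else .03
    env.goto_joints(q.tolist()); s=env.sense(); dm=s['moment'][2]-m0
    print("%.2f:%.2f/%.4f"%(q0-q[6],dm,s['gripper_width']),end=" ")
    if abs(dm)>.17: hi+=1
    elif hi: hi=0
    if abs(dm)>.40: break
st("\nend")
E
```

```text
down t6.38 p [0.5714 0.1472 0.0647] a2.323 F [0.3 0.3 0. ] M [0.11 0.06 0.01] w0.0919 j7 2.03
grip t7.31 p [0.571  0.1469 0.064 ] a2.323 F [ 0.8 -2.1 -0.6] M [-0.13 -0.12  0.08] w0.0317 j7 2.03
0.10:-0.16/0.0317 0.20:-0.12/0.0318 0.30:-0.20/0.0317 0.33:-0.18/0.0319 0.36:-0.17/0.0319 0.39:-0.08/0.0320 0.49:-0.14/0.0315 0.59:-0.13/0.0318 0.69:-0.14/0.0318 0.79:-0.19/0.0315 0.82:-0.09/0.0317 0.92:-0.18/0.0317 0.95:-0.15/0.0315 1.05:-0.20/0.0317 1.08:-0.16/0.0319 1.18:-0.15/0.0314 1.28:-0.15/0.0318 1.38:0.58/0.0316 
end t11.81 p [0.5711 0.1477 0.064 ] a0.949 F [-1.4  4.1 -0.2] M [1.18 0.21 0.66] w0.0316 j7 0.65
```

```bash
python3 - <<'E'
from h import *
env.pause(.2); st("hold")
s=env.sense(); q=np.array(s['joint_positions'])
effector.release(); st("rel")
c=[.5708,.1471]
env.movel([*c,.13],rate=.15)
a=.949; env.movel([.573+.04*np.sin(a),.15-.04*np.cos(a),.19],rate=.2); st(); p,P=wrist("w3")
print("nut",hexfit(P,c))
print([(np.round(r['at'],3).tolist(),round(r['score'],2)) for r in tip_of("wrist","nut_flat")])
E
```

```text
hold t12.01 p [0.5711 0.1477 0.0641] a0.949 F [-0.9  4.7  0.3] M [1.27 0.16 0.58] w0.0319 j7 0.66
rel t12.99 p [0.571  0.1469 0.064 ] a0.943 F [-0.2 -0.2  0.9] M [ 0.02 -0.02  0.04] w0.0917 j7 0.65
 t14.09 p [0.6043 0.1268 0.1883] a0.943 F [-0.6 -0.2 -0.1] M [-0.01  0.02  0.01] w0.0920 j7 0.70
nut (array([ 0.57063825,  0.14715508, -0.067841  ,  0.01586934]), np.float64(0.027169726355597265), 733)
[([0.586, 0.148, 0.069], 0.95)]
```

The steady 0.6 N m at rest is well above the 0.25 N m take-up, so the nut is finger-tight. Its flats are now at −0.068 rad, and nut_flat is detected at the matching spot. Next is the spanner.

```bash
cat >> h.py <<'E'
def spanner(P,zlo,zhi,c,r=.16,d=None):
    m=(P[...,2]>zlo)&(P[...,2]<zhi)&(np.hypot(P[...,0]-c[0],P[...,1]-c[1])<r)
    (cx,cy),wh,an=cv2.minAreaRect((P[m][:,:2]*1000).astype(np.float32)); return cx,cy,wh,an,m.sum()
E
python3 - <<'E'
from h import *
g=np.array([.4568,-.0898]); a=-1.915; x=np.array([np.cos(-.344),np.sin(-.344)])
env.reach([*g,.20],R(a)); st(); p,P=wrist("w4")
print(spanner(P,.010,.025,[.4765,-.0969],.12))
for n in ["wrench_jaw","wrench_grip","small_wrench_mid"]: print(n,[(np.round(r['at'],3).tolist(),round(r['score'],2)) for r in tip_of("wrist",n)])
env.reach([*(g-.05*x),.33],R(a)); st(); p,P=wrist("w5")
print(spanner(P,.010,.025,[.4765,-.0969],.12))
E
```

```text
t16.20 p [ 0.457  -0.0895  0.2   ] a-1.914 F [-0.9 -0.  -0. ] M [ 0.06  0.15 -0.  ] w0.0919 j7 -1.63
(476.6550598144531, -94.66603088378906, (64.61238861083984, 211.36624145507812), 69.20021057128906, np.int64(3572))
wrench_jaw [([0.562, -0.128, 0.008], 0.88), ([0.336, 0.168, 0.006], 0.52)]
wrench_grip [([0.454, -0.087, 0.01], 0.88)]
small_wrench_mid [([0.515, -0.301, 0.012], 0.89)]
 t17.02 p [ 0.4097 -0.0725  0.3297] a-1.914 F [ 0.2 -0.1  0.3] M [0.   0.15 0.  ] w0.0918 j7 -1.90
(476.7707824707031, -95.24530792236328, (63.838592529296875, 210.73611450195312), 69.31145477294922, np.int64(2054))
```

View pics/w5.png

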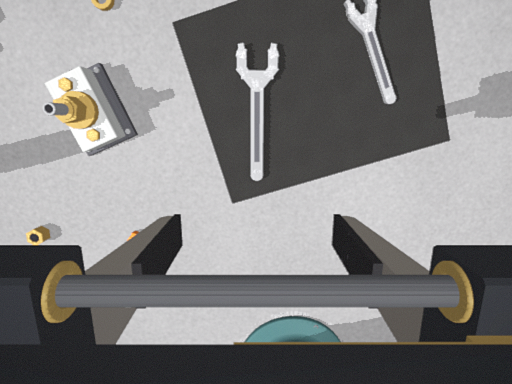

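The wrist view shows the large spanner unobstructed from (255,178) to (258,45), jaw away from the robot. The small one is separate at (375,50). I'll refine the handle line and grip.

```bash
cat >> h.py <<'E'
def fitspan(P,zlo,zhi,jaw,yaw):
    """refine jaw xy and yaw: handle line + jaw tip/tail extents"""
    jaw=np.array(jaw,float)
    for _ in range(4):
        x=np.array([np.cos(yaw),np.sin(yaw)]);y=np.array([-x[1],x[0]])
        m=(P[...,2]>zlo)&(P[...,2]<zhi); q=P[m][:,:2]-jaw; u,v=q@x,q@y
        h=(u>-185)&(u<1); h=(u<-.045)&(u>-.185)&(abs(v)<.016)
        # edge midline per bin
        b=np.round(u[h]/.004); k=[i for i in np.unique(b) if (b==i).sum()>4]
        mid=[(v[h][b==i].max()+v[h][b==i].min())/2 for i in k]
        sl,off=np.polyfit(np.array(k)*.004,mid,1)
        w=np.median([np.ptp(v[h][b==i]) for i in k])
        t=(abs(v)<.036)&(u<.03)&(u>-.03); dx=u[t].max()-.016
        yaw+=np.arctan(sl); jaw=jaw+off*y+dx*x
    return jaw,yaw,w
E
python3 - <<'E'
from h import *
for f in("w1","w4","w5"): print(f,fitspan(np.load(f"pics/{f}.npz")['P'],.010,.022,[.5605,-.126],-.344))
jaw,yaw,w=fitspan(np.load("pics/w5.npz")['P'],.010,.022,[.5605,-.126],-.344)
g=jaw-.110*np.array([np.cos(yaw),np.sin(yaw)]); a=yaw-np.pi/2; print(g,a)
if abs(yaw+.35)<.05:
    env.reach([*g,.08],R(a)); env.movel([*g,.006],rate=.1); st("down")
    effector.grasp(60); st("grip"); env.movel([*g,.10],rate=.1); st("lift")
E
```

```text
w1 (array([ 0.56044127, -0.12623778]), np.float64(-0.3478762070971611), np.float64(0.019801872652480824))
w4 (array([ 0.56067731, -0.12555054]), np.float64(-0.3449894425276913), np.float64(0.019027081687393612))
w5 (array([ 0.56053335, -0.1260119 ]), np.float64(-0.3440588505927114), np.float64(0.017779009032110153))
[ 0.45698008 -0.08890771] -1.914855177387608
down t18.96 p [ 0.4574 -0.0891  0.0065] a-1.915 F [ 0.3 -0.  -0.3] M [ 0.06  0.13 -0.02] w0.0918 j7 -1.24
grip t20.05 p [ 0.457  -0.0889  0.006 ] a-1.915 F [-0.9  0.  -0.3] M [-0.03  0.17 -0.02] w0.0191 j7 -1.24
lift t21.14 p [ 0.4565 -0.0887  0.0995] a-1.915 F [ 0.7 -0.1 -3.3] M [0.02 0.29 0.05] w0.0191 j7 -1.40
```

```bash
python3 - <<'E'
from h import *
c=np.array([.5707,.1471]); yaw=-.068+np.pi/2; x=np.array([np.cos(yaw),np.sin(yaw)]); a=yaw-np.pi/2
s=env.sense(); env.movel([*s['ee_pos'][:2],.16],rate=.2)
g=c-(.110+.065)*x
env.reach([*g,.16],R(a)); env.movel([*g,.075],rate=.15); st(); p,P=wrist("w6")
T=P-0
m=(np.abs((P[...,:2]-g)@x-.11)<.2)&(np.abs((P[...,:2]-g)@np.array([-x[1],x[0]]))<.05)
print("nut",hexfit(P,c))
# held spanner: points in strip 60..110 mm, height profile along it
q=P[m]; u=(q[:,:2]-g)@x; k=(u>.02)&(u<.13)&(q[:,2]>.06)&(q[:,2]<.11)
for lo in np.arange(.02,.13,.02):
    kk=k&(u>=lo)&(u<lo+.02); print(round(lo,2),kk.sum(),np.round(np.median(q[kk][:,2]),4) if kk.any() else None)
E
```

```text
t23.72 p [ 0.5595 -0.0276  0.0756] a-0.068 F [-0.2 -0.  -4.4] M [-0.16  0.05  0.03] w0.0189 j7 0.12h.py:27: RuntimeWarning: Mean of empty slice.
  b=min((minimize(cost,[*q.mean(0),a,.016],method='Nelder-Mead',options=dict(xatol=1e-5,fatol=1e-6,maxiter=4000)) for a in np.arange(0,1.04,.15)),key=lambda r:r.fun)
  ret = um.true_divide(
Traceback (most recent call last):
  File "h.py", line 27, in hexfit
    b=min((minimize(cost,[*q.mean(0),a,.016],method='Nelder-Mead',options=dict(xatol=1e-5,fatol=1e-6,maxiter=4000)) for a in np.arange(0,1.04,.15)),key=lambda r:r.fun)
  File "h.py", line 27, in <genexpr>
    b=min((minimize(cost,[*q.mean(0),a,.016],method='Nelder-Mead',options=dict(xatol=1e-5,fatol=1e-6,maxiter=4000)) for a in np.arange(0,1.04,.15)),key=lambda r:r.fun)
           ~~~~~~~~^^^^^^^^^^^^^^^^^^^^^^^^^^^^^^^^^^^^^^^^^^^^^^^^^^^^^^^^^^^^^^^^^^^^^^^^^^^^^^^^^^^^^^^^^^^^^^^^
  File "h.py", line 24, in cost
    h=cv2.convexHull(q.astype(np.float32))[:,0]
      ~~~~~~~~~~~~~~~~~~~~~~~~~~~~~~~~~~~~^^^^^
TypeError: 'NoneType' object is not subscriptable
```

View pics/w6.png

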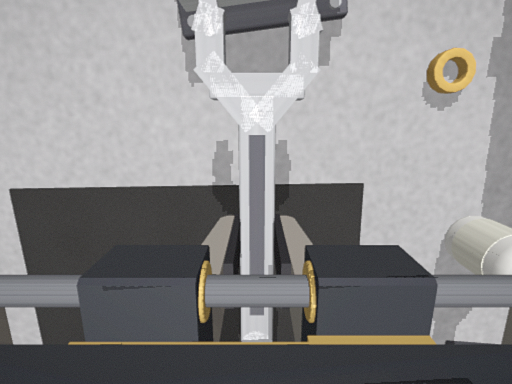

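The spanner is held straight: jaw prongs at columns 196 and 320, handle at 257. The nut is out of view. I'll check the held pose and height from this picture.

```bash
python3 - <<'E'
from h import *
P=np.load("pics/w6.npz")['P']; s=env.sense(); g=np.array(s['ee_pos'][:2]); yaw=-.068+np.pi/2
x=np.array([np.cos(yaw),np.sin(yaw)]);y=np.array([-x[1],x[0]])
u=(P[...,:2]-g)@x; v=(P[...,:2]-g)@y; z=P[...,2]
for lo in np.arange(.03,.13,.01):
    k=(u>=lo)&(u<lo+.01)&(z>.06)&(z<.1)&(abs(v)<.04)
    if k.any(): print(round(lo,2),k.sum(),"z",np.round(np.percentile(z[k],[10,50,90]),4),"v",np.round([v[k].min(),v[k].max(),(v[k].min()+v[k].max())/2],4), np.round(u[k].max(),4))
E
```

```text
0.03 637 z [0.0818 0.0827 0.0834] v [-0.0084  0.0113  0.0014] 0.04
0.04 648 z [0.0818 0.0826 0.0835] v [-0.0083  0.0111  0.0014] 0.0498
0.05 695 z [0.0816 0.0825 0.0833] v [-0.0081  0.0115  0.0017] 0.0598
0.06 848 z [0.0815 0.0824 0.0832] v [-0.0136  0.0163  0.0014] 0.0696
0.07 1615 z [0.0814 0.0823 0.0832] v [-0.0236  0.0263  0.0013] 0.08
0.08 2122 z [0.0813 0.0822 0.0831] v [-0.0306  0.0329  0.0011] 0.09
0.09 1262 z [0.0811 0.0821 0.083 ] v [-0.0305  0.0335  0.0015] 0.1
0.1 1348 z [0.0807 0.0819 0.0829] v [-0.0314  0.034   0.0013] 0.11
0.11 1323 z [0.0808 0.0819 0.0829] v [-0.0306  0.0335  0.0014] 0.12
0.12 183 z [0.0805 0.0817 0.0825] v [-0.0272  0.03    0.0014] 0.1243
```

The camera puts the jaw 1.4 mm off the finger mid-plane, although the fingers centre it. That suggests a calibration bias, so I'll shift the nut estimate by about half to all of it. I'll slide the jaw on from the side, above the shoulder, watching the force.

```bash
python3 - <<'E'
from h import *
c=np.array([.5712,.1480]); yaw=-.068+np.pi/2; x=np.array([np.cos(yaw),np.sin(yaw)]); a=yaw-np.pi/2
f=lambda d:[*(c-(.110+d)*x),.068]
s=env.sense(); env.movel(f(.065),R(a),rate=.1); env.movel(f(.040),R(a),rate=.1); s0=st(); F0=np.array(s0['wrist_force'])
for d in [.034,.029,.024,.019,.014,.010,.006,.003,.001]:
    env.movel(f(d),R(a),rate=.05); s=st(f"{d}")
    if np.linalg.norm(np.array(s['wrist_force'])-F0)>14: print("STOP"); break
E
```

```text
t24.42 p [ 0.5611 -0.001   0.0681] a-0.066 F [ 0.5 -1.2 -4.1] M [-0.22  0.06 -0.08] w0.0194 j7 0.08
0.034 t24.68 p [0.5614 0.0044 0.068 ] a-0.068 F [-0.4 -0.6 -3.8] M [-0.22  0.07  0.05] w0.0192 j7 0.07
0.029 t24.93 p [0.5617 0.0097 0.068 ] a-0.067 F [ 0.6 -0.2 -3.5] M [-0.23  0.07 -0.05] w0.0188 j7 0.06
0.024 t25.18 p [0.5621 0.0148 0.068 ] a-0.067 F [-1.1  0.6 -4. ] M [-0.21  0.05  0.03] w0.0191 j7 0.05
0.019 t25.43 p [0.5624 0.0199 0.068 ] a-0.067 F [ 0.3  0.  -3.5] M [-0.17  0.1   0.06] w0.0192 j7 0.04
0.014 t25.68 p [0.5628 0.0248 0.068 ] a-0.067 F [-0.2 -0.5 -3.7] M [-0.19  0.06  0.01] w0.0189 j7 0.03
0.01 t25.93 p [0.5631 0.0287 0.068 ] a-0.067 F [-0.2 -0.  -3.4] M [-0.17  0.13 -0.01] w0.0194 j7 0.02
0.006 t26.18 p [0.5633 0.0327 0.068 ] a-0.067 F [-0.   0.6 -3.1] M [-0.12  0.02  0.02] w0.0191 j7 0.02
0.003 t26.43 p [0.5635 0.0355 0.068 ] a-0.068 F [ 0.2 -0.2 -3.8] M [-0.13  0.06  0.05] w0.0193 j7 0.01
0.001 t26.68 p [0.5637 0.0374 0.068 ] a-0.068 F [ 0.3  0.7 -3.4] M [-0.14  0.08  0.02] w0.0193 j7 0.01
```

The jaw is on with no contact force. Now I'll turn clockwise about the nut axis.

```bash
python3 - <<'E'
from h import *
c=np.array([.5712,.1480]); y0=-.068+np.pi/2
F0=np.array([0,0,-3.7]); on=None; d=0
while True:
    d+=.04; yaw=y0-d; x=np.array([np.cos(yaw),np.sin(yaw)]); t=np.array([-x[1],x[0]])
    env.movel([*(c-.11*x),.068],R(yaw-np.pi/2),rate=.05)
    s=env.sense(); F=np.array(s['wrist_force'])-F0
    ft,fx=F[:2]@t,F[:2]@x
    print("%.2f: ft%.1f fx%.1f fz%.1f Mz%.2f"%(d,ft,fx,F[2],s['moment'][2]),end=" | ")
    if on is None and abs(ft)>5: on=d; print("ONSET")
    if np.linalg.norm(F)>24: print("FORCE"); break
    if on and d-on>=1.0: break
    if d>1.18: break
st("\nend")
E
```

```text
0.04: ft0.3 fx-1.0 fz0.4 Mz-0.02 | 0.08: ft-0.8 fx-0.1 fz-0.0 Mz-0.06 | 0.12: ft0.1 fx-1.2 fz-0.8 Mz-0.09 | 0.16: ft-1.5 fx-1.9 fz0.4 Mz0.01 | 0.20: ft-2.9 fx-1.9 fz0.7 Mz0.03 | 0.24: ft-4.3 fx-2.2 fz-0.1 Mz0.04 | 0.28: ft-4.5 fx-2.7 fz-0.8 Mz0.15 | 0.32: ft-4.8 fx-2.8 fz0.1 Mz0.12 | 0.36: ft-5.9 fx-2.1 fz-0.1 Mz0.10 | ONSET
0.40: ft-4.7 fx-1.7 fz-0.5 Mz0.14 | 0.44: ft-4.9 fx-2.1 fz-0.7 Mz0.08 | 0.48: ft-5.9 fx-2.1 fz-0.2 Mz0.12 | 0.52: ft-6.1 fx-1.5 fz0.3 Mz0.13 | 0.56: ft-5.9 fx-2.8 fz0.0 Mz0.10 | 0.60: ft-5.8 fx-1.8 fz0.9 Mz0.09 | 0.64: ft-5.6 fx-1.5 fz0.3 Mz0.02 | 0.68: ft-5.6 fx-1.3 fz1.1 Mz0.05 | 0.72: ft-7.1 fx-1.0 fz0.3 Mz0.08 | 0.76: ft-6.8 fx-1.5 fz-0.3 Mz0.07 | 0.80: ft-6.0 fx-0.9 fz0.1 Mz0.07 | 0.84: ft-6.9 fx0.1 fz0.5 Mz-0.01 | 0.88: ft-5.5 fx-0.5 fz-0.6 Mz0.02 | 0.92: ft-6.2 fx0.1 fz-0.1 Mz0.08 | 0.96: ft-5.4 fx0.5 fz-0.2 Mz0.06 | 1.00: ft-6.5 fx0.4 fz-0.3 Mz0.04 | 1.04: ft-6.1 fx1.3 fz0.5 Mz0.03 | 1.08: ft-6.3 fx0.4 fz-0.1 Mz0.07 | 1.12: ft-6.8 fx0.7 fz0.1 Mz0.04 | 1.16: ft-5.9 fx2.1 fz-0.1 Mz0.06 | 1.20: ft-6.6 fx1.3 fz-0.2 Mz0.10 | 
end t34.18 p [0.4667 0.1145 0.068 ] a-1.267 F [ 3.3 -5.9 -3.9] M [-1.31 -0.61  0.1 ] w0.0190 j7 -1.16
```

The torque plateau runs from about 0.24 rad to 1.20 rad, so roughly 0.96 rad has been driven. I'll add a little, relieve the load, lift off and lay the spanner back where it was.

```bash
python3 - <<'E'
from h import *
c=np.array([.5712,.1480]); y0=-.068+np.pi/2
def go(d,z=.068,rate=.05):
    yaw=y0-d; x=np.array([np.cos(yaw),np.sin(yaw)]); t=np.array([-x[1],x[0]])
    env.movel([*(c-.11*x),z],R(yaw-np.pi/2),rate=rate); F=np.array(env.sense()['wrist_force']); return F[:2]@t,F[:2]@x,F[2]
print(np.round(go(1.26),1)); env.pause(.15)
d=1.26
while d>1.06:
    d-=.03; f=go(d); print("%.2f"%d,np.round(f,1))
    if f[0]>-1.2: break
for z in (.073,.080,.09): f=go(d,z,.06); print(z,np.round(f,1))
print(np.round(go(d,.15,.15),1)); st("up")
g=[.4570,-.0889]; a=-1.915
env.reach([*g,.12],R(a)); env.movel([*g,.03],rate=.15); env.movel([*g,.0068],rate=.05); st("down")
effector.release(); st("rel"); env.movel([*g,.12],rate=.15); 
env.reach([.573+.04*np.sin(.9),.15-.04*np.cos(.9),.19],R(.9)); st(); p,P=wrist("w7"); print("nut",hexfit(P,c))
print([(np.round(r['at'],3).tolist(),round(r['score'],2)) for r in tip_of("wrist","nut_flat")])
E
```

```text
[-5.3  1.4 -3.5]
1.23 [-4.3  2.1 -3.9]
1.20 [-1.9  3.3 -3.9]
1.17 [-1.8  2.6 -4.2]
1.14 [-2.5  2.5 -3.8]
1.11 [-1.8  2.9 -3.8]
1.08 [-2.3  2.7 -3.7]
1.05 [-1.7  2.2 -3.5]
0.073 [-1.6  5.7 -8.2]
0.08 [-3.1  3.2 -8.1]
0.09 [-2.3 -2.4 -3.6]
[-0.1  0.1 -4.2]
up t37.75 p [0.4718 0.1004 0.1497] a-1.117 F [ 0.1 -0.1 -4.2] M [-0.08  0.26 -0.  ] w0.0191 j7 -1.13
down t39.91 p [ 0.457  -0.0888  0.0068] a-1.915 F [-2.   2.5  0.5] M [0.21 0.07 0.12] w0.0193 j7 -1.16
rel t41.05 p [ 0.457  -0.0889  0.0068] a-1.915 F [-0.1 -0.1  0.4] M [0.07 0.18 0.04] w0.0917 j7 -1.16
 t43.77 p [0.6041 0.1244 0.1894] a0.898 F [ 0.2 -0.4  0.4] M [-0.04  0.03  0.  ] w0.0920 j7 0.72
nut (array([0.57085998, 0.14721556, 1.15482124, 0.01573311]), np.float64(0.03785715686865819), 723)
[([0.582, 0.132, 0.069], 0.76)]
```

The nut flats now sit at −0.94 rad, about 0.87 rad beyond finger-tight. The spanner was still on the tightening side at lift-off, so it cannot have backed the nut off. I'll check the nut again from another angle, and the spanner too.

```bash
python3 - <<'E'
from h import *
c=np.array([.5712,.1480]); 
for k,(a,h) in enumerate([(.5,.17),(-.4,.19)]):
    env.reach([.5708+.045*np.sin(a),.1475-.045*np.cos(a),h],R(a)); s=env.sense();_,P=wrist(f"w8{k}"); r=hexfit(P,c); print(s['t'],r, "turn",-.068-(r[0][2]%(np.pi/3)-np.pi/3))
print(tip_of("wrist","nut_flat")[:1])
x=np.array([np.cos(-.344),np.sin(-.344)]); g=np.array([.457,-.089])-.05*x
env.reach([*g,.30],R(-1.915)); _,P=wrist("w9"); st()
j,y,w=fitspan(P,.010,.022,[.5605,-.126],-.344); print(j,y,w, j-.11*np.array([np.cos(y),np.sin(y)]))
x=np.array([np.cos(y),np.sin(y)]);u=(P[...,:2]-j)@x;v=(P[...,:2]-j)@np.array([-x[1],x[0]])
for lo in(-.18,-.12,-.06,-.0): k=(u>lo)&(u<lo+.015)&(abs(v)<.034)&(P[...,2]>.008);print(lo,np.median(P[k][:,2]))
for n in ("mat","wrench_jaw"): print(n,tip_of("wrist",n))
p,d=viewer.read_camera("scene"); cv2.imwrite("pics/s9.png",cv2.cvtColor(p,cv2.COLOR_RGB2BGR))
E
```

```text
44.2833 (array([0.57057202, 0.14711058, 0.10000946, 0.01587306]), np.float64(0.022205409977825576), 848) turn 0.8791880900077007
45.1583 (array([0.57056005, 0.14744292, 1.15365912, 0.01577579]), np.float64(0.030021658749334486), 739) turn 0.8727359856204855
[{'at': [0.5815, 0.135, 0.0714], 'score': 0.9}]
 t46.61 p [ 0.4103 -0.0717  0.3   ] a-1.913 F [-0.1  0.5 -0.6] M [0.08 0.21 0.01] w0.0922 j7 -1.90
[ 0.5607414  -0.12538496] -0.3378519997503059 0.01846796931370783 [ 0.45695983 -0.08892422]
-0.18 0.0132192883901881
-0.12 0.01343550499579263
-0.06 0.013511007357514093
-0.0 0.013333834036397707
mat [{'at': [0.4893, -0.2033, 0.0024], 'score': 0.73}, {'at': [0.5813, 0.1351, 0.0712], 'score': 0.16}]
wrench_jaw [{'at': [0.565, -0.1262, 0.0109], 'score': 0.81}, {'at': [0.4546, -0.09, 0.0125], 'score': 0.47}]
```

View pics/w9.png

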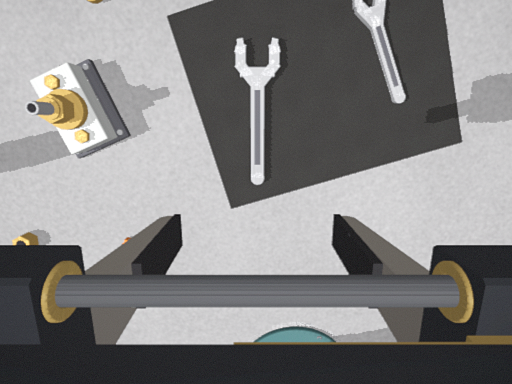

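The spanner lies flat on the mat at its original place: tail at (257,182), jaw at (258,45), and an even height of about 13.4 mm. Three views agree on a spanner turn of about 0.875 rad, inside the band even after subtracting any leftover take-up. Handing in.

```bash
python3 - <<'E'
from h import *
st(); workorder.finish_job()
E
```

```text
t46.76 p [ 0.4101 -0.0719  0.2998] a-1.914 F [-0.4  0.5 -0.1] M [ 0.01  0.18 -0.03] w0.0920 j7 -1.90
the job is handed in; nothing more can be done
```

I ran the nut finger-tight, tightened it with the large spanner by about five-sixths of a flat, and laid the spanner back on the mat. The job was handed in at about 47 s; no verdict is reported.

- **Finger-tight:** one 25 N finger grasp turned the nut about 1.34 rad clockwise, until the torque jumped to a steady 0.6 N m. That is above the take-up torque and below the ferrule torque.
- **Spanner:** it slid on from the side with no measurable contact force, and turning it took about 6–7 N at the grip. The nut turned 0.87–0.88 rad by three wrist views. Less any take-up left over, I put the ferrule drive at about 0.80–0.88 rad, which is in the 0.75–1.35 band but in its lower part. I left it there rather than fetch the spanner again.
- **Not backed off:** the nut flat is now at −0.94 rad, about 13 mm to −y. The spanner was still on the tightening side of the nut when I lifted it off.
- **Spanner on the mat:** it lies flat within about 1 mm of where it started, at an even height along its length. The arm was clear of everything.

**Doubts and disagreements:**
- The turning force was below the stated 8–12 N.
- While I eased the spanner back, about 2 N of side load stayed on it until it was lifted clear.
- The wrist camera put the held jaw 1.4 mm off centre; I took that as calibration bias and partly corrected for it.
- I did not measure the bystanders again. Nothing I saw suggests they were touched.

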